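# Hold the incubator's sprung lid just below its balance point

### The arm

A 7-joint arm with a two-finger parallel gripper is mounted at the origin on the work surface. World frame = base frame: x ahead of the robot, y to its left, z up, the work surface at z = 0. Lengths are in m, angles in rad, forces in N, time in s.
With the tool pointing down it reaches from about 0.4 to 0.9 m from the base axis. Payload 5.5 kg.
Tool frame: the origin (TCP) lies on the front face of the gripper's body, between the roots of the fingers; the fingertips stand 73 mm ahead of it and the grasp point (between the pads) lies 54 mm ahead of it; z points along the fingers, y is the line along which they close (so a half turn about z gives the same grasp; the last joint's range is limited). The gripper opens to 85 mm and grips with 20 to 120 N. Pads are 22 mm wide; open, the fingers measure 114 mm over their backs; the gripper's body (76 mm by 85 mm) begins 54 mm behind the grasp point. The pads swing forward as they close: fully open they stand 13 mm farther back than shut.
Start: joints at [-1.054, 0.501, -0.427, 1.55, 0.221, 1.138, -0.21], TCP at [0.163, 0.629, 0.304] pointing down, gripper open.
Joint ranges: [-2.88, 2.88], [-0.31, 2.03], [-1.54, 1.56], [0.2, 2.42], [-1.41, 4.55], [0.19, 2.02], [-2.57, 2.57]. Speed limits (rad/s): [2.57, 2.57, 3.14, 3.14, 3.14, 3.14, 3.14].

### API

Orientations are given as a unit quaternion [w, x, y, z].
In Python, from bench import r gives the robot as it stands. The module is installed in compiled form; this text tells all that it offers.
- The arm moves only by the tool jog_arm, never from a script. Its argument "deltas" is a list of rows, each an object with "rotation": the turn, a rotation vector about the world's x, y, z in rad, a list of three; "xyz": the shift along the world's x, y, z in cm, a list of three; "gripper": the opening in per cent of the stroke, from 0 (shut) to 100 (fully open). In form: [{"rotation": [rx, ry, rz], "xyz": [x, y, z], "gripper": gripper}, ...]. A call has 1 to 8 rows; each row shifts and turns the commanded pose from where the row before left it; what a row does not reach is not made up. A row lasts 1/10 s, in which the tool goes at most 50 mm and 8.59 degrees, less where a joint would pass 70% of its speed; a pose out of reach is approached as far as the arm can. A call is refused whole if a number of a shift passes 5 or a number of a turn 0.15, either way. A call with a gripper value outside its range is refused whole. The fingers move at their own pace and stop on an object; "force" is the grip in N (left out, the last holds). Time passes only in rows, so rows that do not move let the fingers close. It gives the time, the measured TCP pose, the force, the opening and the grip force at its end, in the units of the state.
- r.sense(): the state, without advancing time (a new reading comes with each control period).
- r.camera(name): name is "scene" or "top" or "wrist"; returns a dict with "pixels" (400x640x3 uint8, red, green, blue), "fx", "fy", "cx", "cy" (pixels), "dist_coeffs" ([k1, k2, p1, p2, k3] as OpenCV has them; the pictures are not rectified), "origin" and "orientation" of the camera in the world; the wrist camera has in their place "mount" (4x4, takes a point from camera to tool coordinates, whose origin is the TCP and whose axes are the flange's). Camera axes: x right, y up, looking along -z (the intrinsics and any distortion apply to the point x, -y, -z); pixel columns grow to the right and rows downward; lengths in m; the calibration is good to about 2 mm. A picture is of the moment at which its call begins: read the wrist's pose just before it. There is no depth.
- r.hand_in(): hands the job in; it is judged then, once.
The state is a dict: "clock": time; "qpos": joint angles; "joint_velocities": joint speeds; "tau": joint torques, N m; "eef_pos": TCP position; "tcp_rot": TCP orientation; "ft_force": force on the tool from outside, world axes, zero at the start; "ft_torque": the same for the moment, N m; "gripper_width": opening from 0.0 (shut) to 1.0 (fully open); "gripper_force": force on a finger pad.
Only numpy, scipy, OpenCV 4.12 (cv2) and the standard library are available. Lean on these libraries where they do the work, as an engineer would, in place of code of your own. Each camera call takes 0.05 s, during which the arm holds its last target. There are 200 camera calls.

### The job

Take the tube incubator's lid by its pull and raise it smoothly until it is five to ten degrees past its balance point (52 degrees open, where its spring begins to carry it up), without letting it swing far open. Pause there, then, without letting go, ease it back and finish while still gripping the pull, the lid held still just below the balance point, about five to twelve degrees under it, so that a colleague can reach the tubes. Do not fling or drop the lid, and leave everything else on the worktop where it stands.

Things in the scene. Friction and masses are not known exactly. Their poses are not given: they have to be found in the camera images.
- incubator: Fixed white tube incubator: box 200 mm deep (its x), 240 wide (its y), 120 high, tubes inside; origin at the centre of its underside; at yaw 0 its front (dark display) faces the robot. Its lid, a flat grey plate 205 mm deep, 240 wide, 14 thick, lies on top, hinged on the far edge.
- lid (a joint): Lid angle, rad: 0 shut (flat), grows as its front edge goes up and back; stop at 1.75. Lid 0.85 kg with a counterbalance spring: balance point at 0.90 (52 degrees); below it the lid falls shut when let go, above it it carries on open. Lifting at the pull takes about 1.4 N from shut, under 1 N either way near the balance point.
- lid_hinge (a point): Point on the hinge axis, midway along the box's far top edge: in the incubator's frame 100 mm along x, 0 along y and 120 mm up. The axis is the incubator's y axis.
- lid_pull (a point): Centre of the lid's pull, a steel drum 28 mm in diameter, 24 long, axis along the incubator's y, on a 14 mm neck mid-front on the lid. Shut: 185 mm before the hinge axis, 52 above it (38 above the lid's face, 172 above the table). Pinch its flat ends (24 mm apart) from above; it turns between the pads as the lid swings, so the gripper may stay pointing down.
- rack_a: Bystander, loose: orange tube rack with two tubes, 116 x 188 mm, 60 mm high (tubes to 110); origin at the centre of its underside.
- rack_b: Bystander, loose: yellow tube rack with three tubes, 116 x 152 mm, 60 mm high (tubes to 110); origin at the centre of its underside.
- tube_block: Bystander, loose: black block for small tubes, 75 x 115 mm, 30 mm high, beside the incubator; origin at the centre of its underside.
- flask: Bystander, loose: clear bottle, 56 mm diameter, 120 mm high, beside the incubator; origin at the centre of its underside.
- jar: Bystander, loose: amber jar, 60 mm diameter, 75 mm high, beside the incubator; origin at the centre of its underside.

How it is judged:
On the way, in this order (a step that is already met when the one before it is completed fails the run):
1. the gripped lid is raised past its balance point, to over 0.95 rad (54 degrees) (value of joint lid above 0.95 rad and contact force between the fingers and incubator above 1 N), for 0.2 s.
2. still gripped, it is eased back to just below the balance point, 0.62 to 0.87 rad (36 to 50 degrees) (value of joint lid between 0.62 and 0.87 rad and contact force between the fingers and incubator above 1 N), for 0.2 s.
At the end, for the whole second after the job is handed in: The lid stands still (under 0.08 rad/s) at 0.62 to 0.87 rad, that is 2 to 16 degrees below its balance point, with the fingers gripping it (over 1 N), and every bystander is within 30 mm of its first place (all of step 2 and velocity of joint lid between -0.08 and 0.08 rad/s and distance of each of rack_a, rack_b, tube_block, flask, jar from where it was at the start of the episode below 0.03 m); the arm keeps its last pose, push and grip.
It fails at once if the lid swings far open: beyond 1.30 rad (74 degrees) (value of joint lid above 1.3 rad).
It fails at once if the lid is flung or dropped: it swings faster than 1.8 rad/s (velocity of joint lid above 1.8 rad/s or velocity of joint lid below -1.8 rad/s).
It fails at once if a bystander is pushed more than 30 mm from its place (distance of any of rack_a, rack_b, tube_block, flask, jar from where it was at the start of the episode above 0.03 m).
It also fails if it takes over 38 s, if anything falls off the work surface, if the arm or the gripper's body presses on something with over 40 N, if the wrist force passes 120 N, or if a joint passes its speed limit or range.

## Working session

There is one attempt and no reset: what is moved stays moved. The work goes in short steps, Python scripts to look and compute and a tool call to move; the robot and the scene stay as the last step left them, time stands still between calls to the robot, and variables do not carry over. Pictures are saved under pics/ and viewed, at most 10 in all, crops included, and the job is handed in when it is done.

Besides the shell and the picture viewer there is one more tool, called after "Request:" in YAML: its name, and indented under it one key for each argument. jog_arm: Moves the arm, as the interface text tells. Its arguments: {"type":"object","properties":{"deltas":{"type":"array"},"force":{"type":"number"}},"required":["deltas"]}

```bash
mkdir -p pics; python3 - <<'E'
from bench import r
import cv2,pickle
s=r.sense();print(s)
d={}
for n in("scene","top"):
    c=r.camera(n);d[n]=c;cv2.imwrite(f"pics/{n}0.png",c["pixels"][:,:,::-1])
    print({k:v for k,v in c.items() if k!="pixels"})
pickle.dump(d,open("c0.pkl","wb"))
E
```

```text
{'clock': 0.0, 'qpos': array([-1.05381018,  0.50188258, -0.42673965,  1.5514355 ,  0.22078848,
        1.13826615, -0.21029215]), 'joint_velocities': array([ 1.81397157e-03, -8.84361613e-04, -2.04013739e-03,  7.41238189e-04,
       -5.20029181e-05,  8.32546550e-04, -1.77279317e-03]), 'tau': array([ 5.54474027e-04, -5.69500816e+01, -5.81624061e+00, -2.80934286e+01,
        1.05442290e-02,  1.18862250e-02,  1.53205593e-05]), 'eef_pos': array([0.16313321, 0.62864032, 0.30283889]), 'tcp_rot': array([-1.57682484e-04,  1.26547913e-01,  9.91960020e-01, -9.58811609e-04]), 'ft_force': array([ 0.09584581,  0.07066917, -0.255807  ]), 'ft_torque': array([-0.04830608,  0.06835741, -0.04060029]), 'gripper_force': 0.0, 'gripper_width': 0.9983474934892198}
{'fx': 496.4598127200591, 'fy': 496.4598127200591, 'cx': 321.7500081338543, 'cy': 199.90556820591394, 'dist_coeffs': array([-0.09505752,  0.        ,  0.        ,  0.        ,  0.        ]), 'origin': array([1.13600256, 0.43302285, 1.28351401]), 'orientation': array([0.4143968 , 0.1187804 , 0.24436054, 0.86859336])}
{'fx': 361.1540988731372, 'fy': 361.1540988731372, 'cx': 316.4261774952304, 'cy': 196.56291462734544, 'dist_coeffs': array([0.02290616, 0.        , 0.        , 0.        , 0.        ]), 'origin': array([0.44355304, 0.00588457, 1.38946074]), 'orientation': array([-0.7002349 , -0.0426362 ,  0.03580837,  0.71173801])}
```

View pics/scene0.png

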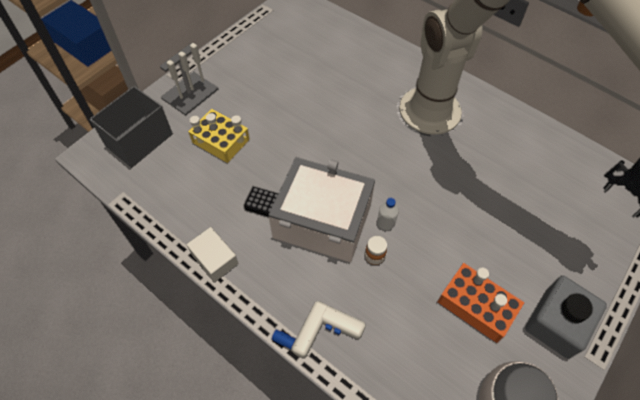

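View pics/top0.png

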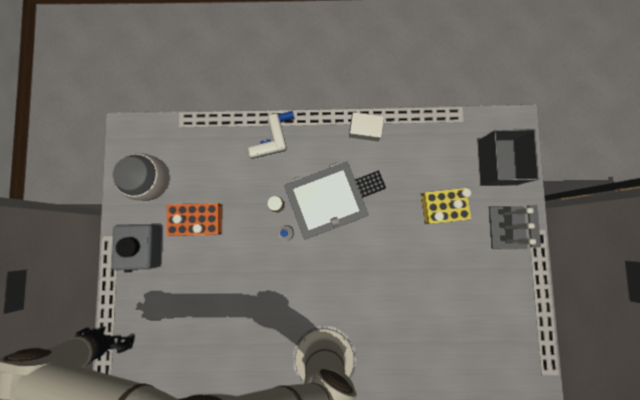

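The scene view shows the shut lid with its pull at about (333,168), the jar and flask to its right, and the block to its left. In the top view the lid is centred near (327,200), its pull is near (334,221), and the flask is at (286,233). Next I'll zoom in on the pull.

```bash
cat >h.py <<'E'
import numpy as np,cv2
from scipy.spatial.transform import Rotation as R
def rot(q): return R.from_quat([q[1],q[2],q[3],q[0]]).as_matrix()
def pose(c,s=None):
    if "mount" in c:
        T=np.eye(4);T[:3,:3]=rot(s["tcp_rot"]);T[:3,3]=s["eef_pos"];T=T@np.array(c["mount"]);return T[:3,3],T[:3,:3]
    return np.array(c["origin"]),rot(c["orientation"])
def K(c): return np.array([[c["fx"],0,c["cx"]],[0,c["fy"],c["cy"]],[0,0,1.]])
def ray(c,uv,s=None):
    o,M=pose(c,s)
    p=cv2.undistortPoints(np.array(uv,float).reshape(-1,1,2),K(c),c["dist_coeffs"])[:,0]
    d=np.c_[p[:,0],-p[:,1],-np.ones(len(p))]@M.T
    return o,d/np.linalg.norm(d,axis=1)[:,None]
def onz(c,uv,z,s=None):
    o,d=ray(c,uv,s); return o+d*((z-o[2])/d[:,2])[:,None]
def tri(o1,d1,o2,d2):
    A=np.c_[d1,-d2];t=np.linalg.lstsq(A,o2-o1,rcond=None)[0]
    a=o1+t[0]*d1;b=o2+t[1]*d2;return (a+b)/2,np.linalg.norm(a-b)
def proj(c,P,s=None):
    o,M=pose(c,s);q=(np.atleast_2d(P)-o)@M
    return cv2.projectPoints(np.c_[q[:,0],-q[:,1],-q[:,2]],np.zeros(3),np.zeros(3),K(c),c["dist_coeffs"])[0][:,0]
E
python3 - <<'E'
import pickle;from h import *
d=pickle.load(open("c0.pkl","rb"))
a=d["scene"]["pixels"][150:270,235:395,::-1];b=d["top"]["pixels"][155:245,267:387,::-1]
cv2.imwrite("pics/z0.png",np.hstack([cv2.resize(a,(400,300),interpolation=2),cv2.resize(b,(400,300),interpolation=2)]))
for n,box in(("scene",(150,270,235,395)),("top",(155,245,267,387))):
    im=d[n]["pixels"];y0,y1,x0,x1=box
    g=im[y0:y1,x0:x1].min(2);m=(g>185).astype(np.uint8)
    cs=max(cv2.findContours(m,0,2)[0],key=cv2.contourArea)
    q=cv2.approxPolyDP(cs,4,True)[:,0]+[x0,y0]
    print(n,q.tolist()); print(onz(d[n],q,.134).round(4).tolist())
E
```

```text
scene [[301, 166], [281, 208], [347, 228], [362, 184]]
[[0.5339, -0.1233, 0.134], [0.6736, -0.0758, 0.134], [0.6102, 0.0992, 0.134], [0.474, 0.0475, 0.134]]
top [[342, 171], [294, 190], [308, 228], [358, 210]]
[[0.6726, -0.0746, 0.134], [0.6081, 0.0952, 0.134], [0.4745, 0.0478, 0.134], [0.5341, -0.1269, 0.134]]
```

View pics/z0.png

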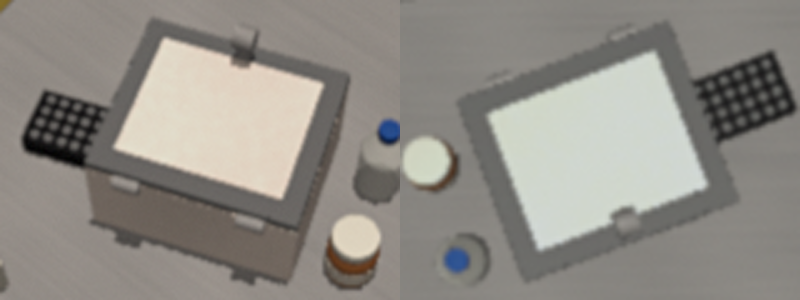

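The crop shows the drum pull at scene (332,166) and top (335,221). The white panel agrees in both views on z=0.134, which gives a yaw of about 0.346. I'll move to hover over the pull, turning -2.54 rad to keep the last joint inside its range.

Request:
jog_arm:
  deltas:
    - {"rotation": [0,0,-0.15],"xyz": [2.05,-4.2,0],"gripper": 100}
    - {"rotation": [0,0,-0.15],"xyz": [2.05,-4.2,0],"gripper": 100}
    - {"rotation": [0,0,-0.15],"xyz": [2.05,-4.2,0],"gripper": 100}
    - {"rotation": [0,0,-0.15],"xyz": [2.05,-4.2,0],"gripper": 100}
    - {"rotation": [0,0,-0.15],"xyz": [2.05,-4.2,0],"gripper": 100}
    - {"rotation": [0,0,-0.15],"xyz": [2.05,-4.2,0],"gripper": 100}
    - {"rotation": [0,0,-0.15],"xyz": [2.05,-4.2,0],"gripper": 100}
    - {"rotation": [0,0,-0.15],"xyz": [2.05,-4.2,0],"gripper": 100}

```text
clock: 0.9
eef_pos: [0.3275, 0.2912, 0.3038]
tcp_rot: [-0.0, 0.667, 0.745, 0.0]
ft_force: [1.8, -0.1, -0.7]
gripper_width: 1.002
gripper_force: 0.0
```

Request:
jog_arm:
  deltas:
    - {"rotation": [0,0,-0.15],"xyz": [2.05,-4.2,0],"gripper": 100}
    - {"rotation": [0,0,-0.15],"xyz": [2.05,-4.2,0],"gripper": 100}
    - {"rotation": [0,0,-0.15],"xyz": [2.05,-4.2,0],"gripper": 100}
    - {"rotation": [0,0,-0.15],"xyz": [2.05,-4.2,0],"gripper": 100}
    - {"rotation": [0,0,-0.15],"xyz": [2.05,-4.2,0],"gripper": 100}
    - {"rotation": [0,0,-0.15],"xyz": [2.05,-4.2,0],"gripper": 100}
    - {"rotation": [0,0,-0.15],"xyz": [2.05,-4.2,0],"gripper": 100}
    - {"rotation": [0,0,-0.15],"xyz": [1.5,-3.5,0],"gripper": 100}

```text
clock: 1.7
eef_pos: [0.4863, -0.0385, 0.3039]
tcp_rot: [0.0, 0.971, 0.238, 0.0]
ft_force: [0.7, 0.6, -1.3]
gripper_width: 0.999
gripper_force: 0.0
```

```bash
python3 - <<'E'
from bench import r;from h import *
import pickle
s=r.sense();c=r.camera("wrist");pickle.dump((s,c),open("w1.pkl","wb"))
cv2.imwrite("pics/w1.png",c["pixels"][:,:,::-1])
print(s["clock"],s["eef_pos"],s["tcp_rot"],s["qpos"].round(2));print(c["mount"],c["fx"])
print(proj(c,[[.4946,-.0425,.172]],s))
d=pickle.load(open("c0.pkl","rb"))
a=ray(d["scene"],[[332.4,165]]);b=ray(d["top"],[[335.1,220.7]])
print(tri(a[0],a[1][0],b[0],b[1][0]))
E
```

```text
1.7 [ 0.48628213 -0.03847598  0.30390319] [3.44205681e-04 9.71307106e-01 2.37828443e-01 1.36403173e-04] [-0.26  0.18  0.31  1.97 -0.07  1.   -1.  ]
[[ 1.53561092e-03  9.64314940e-01  2.64753352e-01  6.60908062e-02]
 [ 9.99998814e-01 -1.51264325e-03 -2.90627537e-04 -4.13095502e-04]
 [ 1.20220894e-04  2.64753484e-01 -9.64316119e-01 -7.03943708e-02]
 [ 0.00000000e+00  0.00000000e+00  0.00000000e+00  1.00000000e+00]] 357.5034284182735
[[325.29510405 208.87611372]]
(array([ 0.49569734, -0.04343733,  0.16826644]), np.float64(0.00392745461587565))
```

View pics/w1.png

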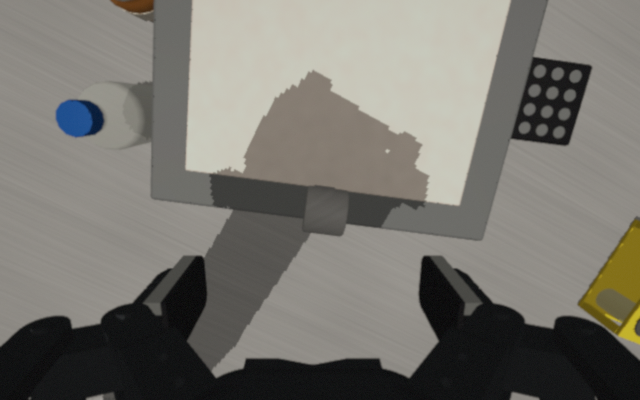

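The wrist view shows the drum at about (325,210), which matches the (325,209) projected from the fixed cameras. The lid's front edge is tilted about 0.127 rad to the gripper. I'll correct the yaw, centre, and come down part of the way.

Request:
jog_arm:
  deltas:
    - {"rotation": [0,0,-0.13],"xyz": [0.9,-0.5,-1.5],"gripper": 100}
    - {"rotation": [0,0,0],"xyz": [0,0,-1.5],"gripper": 100}
    - {"rotation": [0,0,0],"xyz": [0,0,0],"gripper": 100}

```text
clock: 2.05
eef_pos: [0.4931, -0.0407, 0.2718]
tcp_rot: [-0.0, 0.984, 0.178, -0.002]
ft_force: [-0.2, 0.3, 0.2]
gripper_width: 1.001
gripper_force: 0.0
```

```bash
python3 - <<'E'
from bench import r;from h import *
import pickle
s=r.sense();c=r.camera("wrist");pickle.dump((s,c),open("w2.pkl","wb"))
cv2.imwrite("pics/w2.png",c["pixels"][:,:,::-1])
print(s["clock"],s["eef_pos"],s["tcp_rot"],s["ft_force"])
# lid front corners seen in first wrist view
s1,c1=pickle.load(open("w1.pkl","rb"))
print(onz(c1,[[152,198],[482,240]],.134,s1))
print(proj(c,[[.495,-.043,.172]],s))
E
```

```text
2.05 [ 0.49314938 -0.04071539  0.27179667] [-2.77078446e-04  9.84004131e-01  1.78130143e-01 -2.33365341e-03] [-0.18757322  0.2539484   0.15005219]
[[ 0.43621999  0.06168295  0.134     ]
 [ 0.51687446 -0.16026632  0.134     ]]
[[318.54461236 234.75123122]]
```

View pics/w2.png

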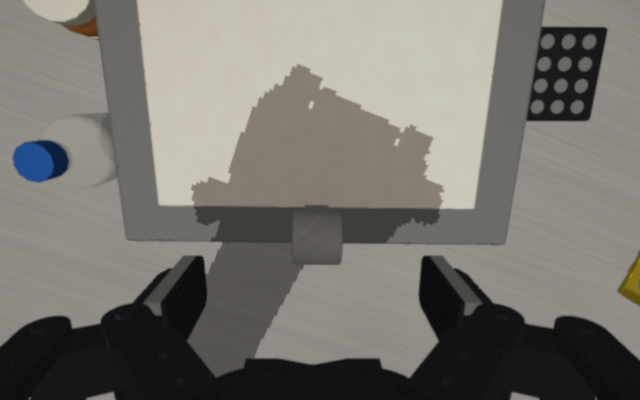

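The wrist view shows the drum spanning columns 292–342 near row 236 and the lid edge level, so the gripper is aligned. I'll finish the descent, then work out the arc steps.

Request:
jog_arm:
  deltas:
    - {"rotation": [0,0,-0.01],"xyz": [0.1,-0.1,-1.6],"gripper": 100}
    - {"rotation": [0,0,0],"xyz": [0.1,-0.1,-1.6],"gripper": 100}
    - {"rotation": [0,0,0],"xyz": [0,0,-1.4],"gripper": 100}
    - {"rotation": [0,0,0],"xyz": [0,0,0],"gripper": 100}

```text
clock: 2.5
eef_pos: [0.4956, -0.0422, 0.227]
tcp_rot: [-0.0, 0.985, 0.174, -0.001]
ft_force: [-0.7, 0.2, 0.5]
gripper_width: 0.998
gripper_force: 0.0
```

```bash
python3 - <<'E'
from bench import r;from h import *
import pickle
s=r.sense();print(s["eef_pos"],s["ft_force"],2*np.arctan2(s["tcp_rot"][2],s["tcp_rot"][1]))
w=[pickle.load(open(f"w{i}.pkl","rb")) for i in(1,2)];d=pickle.load(open("c0.pkl","rb"))
a=ray(w[0][1],[[325.5,211]],w[0][0]);b=ray(w[1][1],[[317,236]],w[1][0]);e=ray(d["scene"],[[332.4,165]])
print(tri(a[0],a[1][0],b[0],b[1][0]),tri(b[0],b[1][0],e[0],e[1][0]))
E
```

```text
[ 0.49563332 -0.04224501  0.22703918] [-0.7385776   0.1771362   0.46646017] 0.3491550360263899
(array([ 0.49283611, -0.04337209,  0.16888352]), np.float64(0.0008221564004850398)) (array([ 0.49079704, -0.0442052 ,  0.16198841]), np.float64(0.0007292065695629901))
```

Request:
jog_arm:
  deltas:
    - {"rotation": [0,0,0],"xyz": [0,0,0],"gripper": 20}
    - {"rotation": [0,0,0],"xyz": [0,0,0],"gripper": 10}
    - {"rotation": [0,0,0],"xyz": [0,0,0],"gripper": 10}
    - {"rotation": [0,0,0],"xyz": [0,0,0],"gripper": 10}
    - {"rotation": [0,0,0],"xyz": [0,0,0],"gripper": 10}
    - {"rotation": [0,0,0],"xyz": [0,0,0],"gripper": 10}
  force: 35

```text
clock: 3.1
eef_pos: [0.4965, -0.0418, 0.2284]
tcp_rot: [-0.001, 0.985, 0.173, 0.0]
ft_force: [-3.4, 4.7, 6.2]
gripper_width: 0.274
gripper_force: 40.7
```

```bash
cat >arc.py <<'E'
import numpy as np
from bench import r
yaw=.347;u=np.array([np.cos(yaw),np.sin(yaw),0])
def P(t): return (-.185*np.cos(t)+.052*np.sin(t))*u+np.array([0,0,.185*np.sin(t)+.052*np.cos(t)])
def rows(ts):
    q=np.round(np.array([(P(t)-P(ts[0]))*100 for t in ts]),1)
    return np.diff(q,axis=0).round(1).tolist()
E
python3 - <<'E'
from arc import *
s=r.sense();print(s["eef_pos"],s["ft_force"],s["gripper_width"]*85,s["gripper_force"])
for x in rows([0,.02,.05,.09,.13,.17,.21,.25,.29]):print(x)
for x in rows([.29,.33,.37,.41,.45,.49,.53,.57,.60]):print(x)
E
```

```text
[ 0.49652706 -0.04180165  0.22839101] [-3.39348484  4.66567028  6.15673088] 23.294690873282157 40.70757329463959
[0.1, 0.0, 0.4]
[0.2, 0.1, 0.5]
[0.2, 0.1, 0.7]
[0.3, 0.1, 0.8]
[0.3, 0.1, 0.7]
[0.3, 0.1, 0.6]
[0.4, 0.1, 0.7]
[0.3, 0.2, 0.7]
[0.4, 0.1, 0.6]
[0.4, 0.2, 0.7]
[0.5, 0.2, 0.6]
[0.4, 0.1, 0.6]
[0.5, 0.2, 0.5]
[0.5, 0.2, 0.6]
[0.6, 0.2, 0.5]
[0.4, 0.1, 0.4]
```

Gripped at 23.3 mm with about 40 N. I'll raise the lid and check after the first arc.

Request:
jog_arm:
  deltas:
    - {"rotation": [0,0,0],"xyz": [0.1,0,0.4],"gripper": 10}
    - {"rotation": [0,0,0],"xyz": [0.2,0.1,0.5],"gripper": 10}
    - {"rotation": [0,0,0],"xyz": [0.2,0.1,0.7],"gripper": 10}
    - {"rotation": [0,0,0],"xyz": [0.3,0.1,0.8],"gripper": 10}
    - {"rotation": [0,0,0],"xyz": [0.3,0.1,0.7],"gripper": 10}
    - {"rotation": [0,0,0],"xyz": [0.3,0.1,0.6],"gripper": 10}
    - {"rotation": [0,0,0],"xyz": [0.4,0.1,0.7],"gripper": 10}
    - {"rotation": [0,0,0],"xyz": [0.3,0.2,0.7],"gripper": 10}

```text
clock: 3.9
eef_pos: [0.518, -0.0339, 0.2789]
tcp_rot: [-0.0, 0.985, 0.173, 0.0]
ft_force: [5.6, 4.2, -9.3]
gripper_width: 0.276
gripper_force: 38.3
```

```bash
cat >>arc.py <<'E'
from scipy.optimize import minimize_scalar
def th(p,p0=np.array([.4955,-.0423,.2275])):
    f=lambda t:np.linalg.norm(P(t)-P(0)-(p-p0))
    m=minimize_scalar(f,bounds=(-.1,1.5),method="bounded");return m.x,m.fun
def stat():
    s=r.sense();print(s["clock"],s["eef_pos"].round(4),s["ft_force"].round(1),s["ft_torque"].round(2),s["gripper_width"]*85,s["gripper_force"],"theta,res",th(s["eef_pos"]))
E
python3 - <<'E'
from arc import *
import cv2
stat()
cv2.imwrite("pics/s2.png",cv2.resize(r.camera("scene")["pixels"][100:280,200:440,::-1],(720,540)))
E
```

```text
3.9 [ 0.518  -0.0339  0.2789] [ 5.6  4.2 -9.3] [ 0.67 -0.74 -0.12] 23.453036950179886 38.34195077419281 theta,res (np.float64(0.29691695783570227), np.float64(0.0008868566714965863))
```

View pics/s2.png

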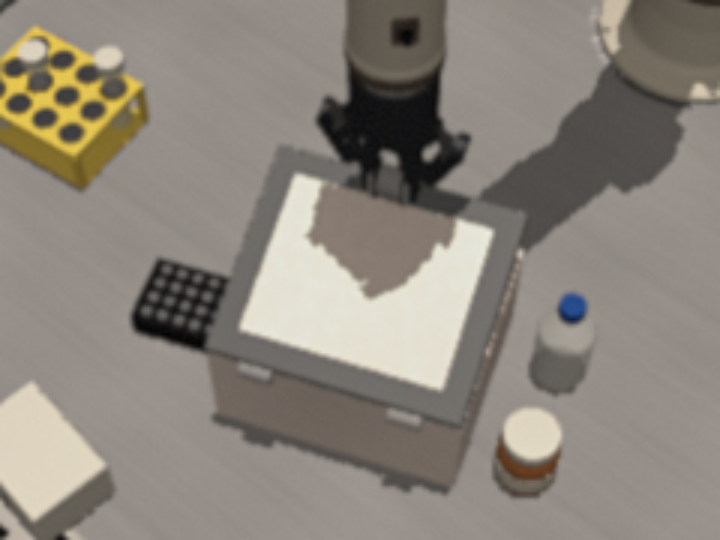

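The lid is open about 17 degrees with the pull still in the fingers, at about (390,180) in the crop, and nothing else has moved. I'll continue.

Request:
jog_arm:
  deltas:
    - {"rotation": [0,0,0],"xyz": [0.4,0.1,0.6],"gripper": 10}
    - {"rotation": [0,0,0],"xyz": [0.4,0.2,0.7],"gripper": 10}
    - {"rotation": [0,0,0],"xyz": [0.5,0.2,0.6],"gripper": 10}
    - {"rotation": [0,0,0],"xyz": [0.4,0.1,0.6],"gripper": 10}
    - {"rotation": [0,0,0],"xyz": [0.5,0.2,0.5],"gripper": 10}
    - {"rotation": [0,0,0],"xyz": [0.5,0.2,0.6],"gripper": 10}
    - {"rotation": [0,0,0],"xyz": [0.6,0.2,0.5],"gripper": 10}
    - {"rotation": [0,0,0],"xyz": [0.4,0.1,0.4],"gripper": 10}

```text
clock: 4.75
eef_pos: [0.5546, -0.0208, 0.3237]
tcp_rot: [-0.001, 0.985, 0.173, -0.001]
ft_force: [1.2, 7.1, -10.6]
gripper_width: 0.275
gripper_force: 37.5
```

```bash
python3 - <<'E'
from arc import *
stat()
print(rows([.60,.64,.68,.72,.76,.80,.84,.88,.91]));print(rows([.91,.94,.97,1.0,1.02,1.03]));print(rows([1.03,1.01,.98,.95,.92,.88,.85,.82]));print(rows([.82,.79,.77,.76]))
E
```

```text
4.75 [ 0.5546 -0.0208  0.3237] [  1.2   7.1 -10.6] [ 1.12 -0.   -0.02] 23.34874387789879 37.455520033836365 theta,res (np.float64(0.6075347238741139), np.float64(0.00018381089127821913))
[[0.6, 0.2, 0.5], [0.5, 0.2, 0.4], [0.6, 0.2, 0.5], [0.7, 0.3, 0.4], [0.6, 0.2, 0.4], [0.6, 0.2, 0.3], [0.7, 0.2, 0.3], [0.5, 0.2, 0.3]]
[[0.5, 0.2, 0.2], [0.5, 0.2, 0.2], [0.5, 0.2, 0.2], [0.4, 0.1, 0.1], [0.2, 0.0, 0.0]]
[[-0.3, -0.1, -0.1], [-0.6, -0.2, -0.2], [-0.5, -0.2, -0.2], [-0.5, -0.2, -0.2], [-0.7, -0.2, -0.3], [-0.4, -0.2, -0.2], [-0.5, -0.2, -0.3]]
[[-0.5, -0.2, -0.3], [-0.3, -0.1, -0.2], [-0.1, 0.0, -0.1]]
```

Request:
jog_arm:
  deltas:
    - {"rotation": [0,0,0],"xyz": [0.6,0.2,0.5],"gripper": 10}
    - {"rotation": [0,0,0],"xyz": [0.5,0.2,0.4],"gripper": 10}
    - {"rotation": [0,0,0],"xyz": [0.6,0.2,0.5],"gripper": 10}
    - {"rotation": [0,0,0],"xyz": [0.7,0.3,0.4],"gripper": 10}
    - {"rotation": [0,0,0],"xyz": [0.6,0.2,0.4],"gripper": 10}
    - {"rotation": [0,0,0],"xyz": [0.6,0.2,0.3],"gripper": 10}
    - {"rotation": [0,0,0],"xyz": [0.7,0.2,0.3],"gripper": 10}
    - {"rotation": [0,0,0],"xyz": [0.5,0.2,0.3],"gripper": 10}

```text
clock: 5.55
eef_pos: [0.6024, -0.0035, 0.3544]
tcp_rot: [-0.001, 0.985, 0.174, -0.001]
ft_force: [0.1, 6.1, -10.7]
gripper_width: 0.269
gripper_force: 36.5
```

Request:
jog_arm:
  deltas:
    - {"rotation": [0,0,0],"xyz": [0.5,0.2,0.2],"gripper": 10}
    - {"rotation": [0,0,0],"xyz": [0.5,0.2,0.2],"gripper": 10}
    - {"rotation": [0,0,0],"xyz": [0.5,0.2,0.2],"gripper": 10}
    - {"rotation": [0,0,0],"xyz": [0.4,0.1,0.1],"gripper": 10}
    - {"rotation": [0,0,0],"xyz": [0.2,0,0],"gripper": 10}
    - {"rotation": [0,0,0],"xyz": [0,0,0],"gripper": 10}
    - {"rotation": [0,0,0],"xyz": [0,0,0],"gripper": 10}
    - {"rotation": [0,0,0],"xyz": [0,0,0],"gripper": 10}

```text
clock: 6.35
eef_pos: [0.6233, 0.004, 0.362]
tcp_rot: [-0.001, 0.985, 0.174, -0.001]
ft_force: [-3.7, 7.5, -4.6]
gripper_width: 0.273
gripper_force: 37.1
```

```bash
python3 - <<'E'
from arc import *
import cv2
stat()
cv2.imwrite("pics/s3.png",cv2.resize(r.camera("scene")["pixels"][100:280,200:440,::-1],(720,540)))
E
```

```text
6.35 [0.6233 0.004  0.362 ] [-3.7  7.5 -4.6] [ 1.27  0.79 -0.04] 23.21182381261226 37.14458227157593 theta,res (np.float64(1.0396174058496606), np.float64(0.0006910540252686402))
```

View pics/s3.png

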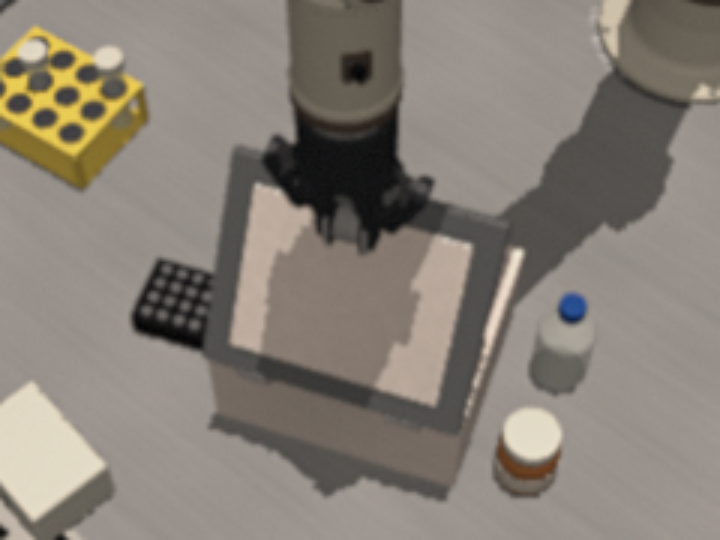

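The lid stands at about 1.04 rad (about 60 degrees), with the drum still pinched at about (347,220) in the crop and the bystanders unmoved. I'll hold briefly, then ease it back.

Request:
jog_arm:
  deltas:
    - {"rotation": [0,0,0],"xyz": [0,0,0],"gripper": 10}
    - {"rotation": [0,0,0],"xyz": [-0.3,-0.1,-0.1],"gripper": 10}
    - {"rotation": [0,0,0],"xyz": [-0.6,-0.2,-0.2],"gripper": 10}
    - {"rotation": [0,0,0],"xyz": [-0.5,-0.2,-0.2],"gripper": 10}
    - {"rotation": [0,0,0],"xyz": [-0.5,-0.2,-0.2],"gripper": 10}
    - {"rotation": [0,0,0],"xyz": [-0.7,-0.2,-0.3],"gripper": 10}
    - {"rotation": [0,0,0],"xyz": [-0.4,-0.2,-0.2],"gripper": 10}
    - {"rotation": [0,0,0],"xyz": [-0.5,-0.2,-0.3],"gripper": 10}

```text
clock: 7.2
eef_pos: [0.5901, -0.0081, 0.3496]
tcp_rot: [-0.002, 0.985, 0.174, 0.003]
ft_force: [-3.5, 9.6, 5.3]
gripper_width: 0.274
gripper_force: 38.2
```

Request:
jog_arm:
  deltas:
    - {"rotation": [0,0,0],"xyz": [-0.5,-0.2,-0.3],"gripper": 10}
    - {"rotation": [0,0,0],"xyz": [-0.3,-0.1,-0.2],"gripper": 10}
    - {"rotation": [0,0,0],"xyz": [-0.1,0,-0.1],"gripper": 10}
    - {"rotation": [0,0,0],"xyz": [0,0,0],"gripper": 10}
    - {"rotation": [0,0,0],"xyz": [0,0,0],"gripper": 10}
    - {"rotation": [0,0,0],"xyz": [0,0,0],"gripper": 10}
    - {"rotation": [0,0,0],"xyz": [0,0,0],"gripper": 10}
    - {"rotation": [0,0,0],"xyz": [0,0,0],"gripper": 10}

```text
clock: 8.0
eef_pos: [0.5806, -0.0115, 0.3442]
tcp_rot: [-0.002, 0.985, 0.174, 0.002]
ft_force: [-6.4, 10.1, 8.2]
gripper_width: 0.278
gripper_force: 38.7
```

```bash
python3 - <<'E'
from arc import *
from h import *
stat();print(np.abs(r.sense()["joint_velocities"]).max())
c=r.camera("scene");im=c["pixels"][:,:,::-1].copy()
# predicted front lid-face corners for several angles, to compare with the picture
H=np.array([.4955,-.0423,.120])+.185*u;H[2]=.12;v=np.array([-u[1],u[0],0])
for t,col in((.62,(255,0,0)),(.77,(0,255,0)),(.92,(0,0,255))):
    e=-np.cos(t)*u+np.array([0,0,np.sin(t)]);n=np.sin(t)*u+np.array([0,0,np.cos(t)])
    for k in(-.12,.12):
        p=proj(c,[H+.205*e+.014*n+k*v])[0];print(t,k,p.round(1));im[int(round(p[1])),int(round(p[0]))]=col
cv2.imwrite("pics/s4.png",cv2.resize(im[100:280,200:440],(720,540),interpolation=0))
E
```

```text
8.0 [ 0.5806 -0.0115  0.3442] [-6.4 10.1  8.2] [ 1.93  0.99 -0.11] 23.630598344911185 38.683615922927856 theta,res (np.float64(0.7862529474926048), np.float64(0.001191313748064732))
0.002336968140704355
0.62 -0.12 [286.3 142.4]
0.62 0.12 [374.1 166.9]
0.77 -0.12 [282.8 143.2]
0.77 0.12 [372.6 168.3]
0.92 -0.12 [278.8 145.8]
0.92 0.12 [370.6 171.6]
```

View pics/s4.png

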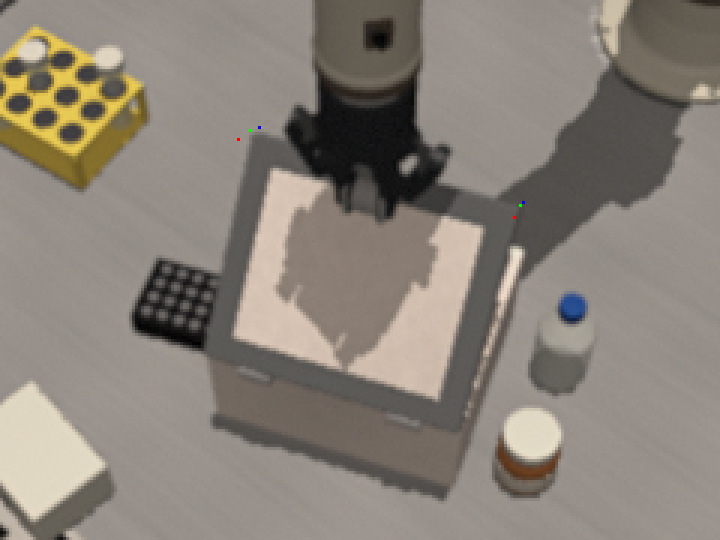

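The lid's corners, at crop (250,131) and (521,206), sit on the predicted marks for about 0.77 rad. The lid is still, gripped, and about 7 degrees below the balance point, and the bystanders are in place, so I'm handing it in.

```bash
python3 -c "
from bench import r
print(r.hand_in())"
```

```text
the job is handed in; nothing more can be done
None
```

I handed the job in with the lid gripped and still at about 0.78 rad (45°), 7° below its balance point, after raising it to about 1.04 rad (60°); the bystanders I could see were in place, and no verdict came back.

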